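Free a battery pack by pressing the hidden latch through the dock's release slot

TASK

The battery pack is locked in the charging dock. Take the release pin out of its wooden block, push it down through the narrow slot in the top of the dock, feel along the slot for the hidden latch tab and press the tab gently until the pack springs forward out of the dock; then stand the pin back in the hole of its block and let go. Go gently: never lean on the dock with more than about 30 N through the pin, keep the gripper itself off the dock and the pack, and leave the paint tin, tape roll, screwdriver and spare pack where they are.

Things in the scene. Friction and masses are not known exactly. Their poses are not given: they have to be found in the camera images.
- pin: Release pin, loose, 40 to 85 g, 125 mm tall: a round steel rod 8 mm thick with a flat tip, 80 mm of it bare, under a square wooden handle 18 x 18 x 45 mm. Origin: centre of the flat tip; z runs up to the handle (handle at z = 80 to 125 mm), x and y are square to the handle's faces. It starts upright in the block's hole, tip 10 mm above the bench.
- block: Fixed pale wooden block, 75 x 75 mm, 50 mm tall, with one blind upright hole in the middle of its top, 10 mm wide and 40 mm deep. Origin: centre of its underside, on the bench.
- block_hole0 (a point): Centre of the mouth of the block's hole, 50 mm above the bench.
- dock: Charging dock, fixed to the bench, grey plastic, 150 mm (its x) by 140 mm (its y), 90 mm tall. Origin: centre of its underside. Its -x side is the open front, from which the black battery pack (96 mm wide) sticks out by 55 mm. The flat top is 10 mm thick and carries the release slot.
- slot (a point): Middle of the mouth of the release slot, in the dock's top face, 90 mm above the bench, 25 mm behind (dock +x) the dock's centre. The slot is 11 mm wide in the dock's x direction and 76 mm long in the dock's y direction, with a 1.5 mm bevel round its mouth; this point's axes are the dock's.
- pack (a joint): How far the battery pack has slid out of the dock, in m: 0 latched, 0.035 fully sprung out (towards dock -x). The latch lets go when the tab is pressed down 5.5 to 6 mm (hard stop at 8 mm); a spring then drives the pack out at once, and it stays out. The tab springs back up when left.
- tin: Small paint tin, 66 mm wide, 75 mm tall, loose bystander; origin: centre of its underside.
- tape: Roll of masking tape lying flat, 90 mm wide, 30 mm tall, loose bystander; origin: centre of its underside.
- screwdriver: Black-handled screwdriver lying on the bench, loose bystander; not the release pin.
- spare: Spare battery pack, 75 x 110 mm, 61 mm tall, loose bystander; origin: centre of its underside.
- chamber (a point): Point on the rigid floor of the closed chamber under the slot, straight below the slot's middle, 60 mm below the dock's top; axes as the dock's. The chamber (40 mm in x, 108 mm in y) is wider than the slot and holds the hidden latch tab. A rod lowered beside the tab passes it and can be slid along the slot until it bears on the tab's side, which does not give.
- tab_height (a point): Point below the slot's middle at the height of the tab's upper face, 40 mm below the dock's top. NOT the tab's place: the tab (5 mm wide along the slot, 24 mm across, sides reaching 16 mm down) is centred across the slot but anywhere within 28 mm either way of this point along dock y, different every time: feel for it. Spring: 4 N to start, about 10 N where it lets go.
There are look-alikes about, which are no part of the job. There is more than one size of the pin; the job needs the largest. What is shaped like the block but turquoise is not meant.

How it is judged:
On the way, in this order (a step that is already met when the one before it is completed fails the run):
1. the pin is lifted clear of its block's hole (z of pin in the frame of block above 0.052 m), for 0.1 s.
2. the pin's tip is down in the slot, at least 20 mm below the dock's top, the pack still latched (z of pin in the frame of slot below -0.02 m and x of pin in the frame of slot between -0.015 and 0.015 m and y of pin in the frame of slot between -0.045 and 0.045 m and value of joint pack below 0.01 m), for 0.1 s.
3. the pack has sprung out by at least 25 mm (value of joint pack above 0.025 m), for 0.1 s.
At the end, for the whole second after the job is handed in: The pack is out of the dock by at least 25 mm, and the pin stands at rest in the block's hole: tip within 6 mm of the hole's axis and at most 16 mm above the block's underside (the hole's floor is at 10 mm), leaning less than 0.12 rad (value of joint pack above 0.025 m and horizontal distance between pin and block_hole0 below 0.006 m and z of pin in the frame of block below 0.016 m and angle between pin's own z axis and vertical below 0.12 rad and linear speed of pin below 0.02 m/s); the robot touches nothing.
It fails at once if the pin loads the dock, its pack or the latch with more than 30 N (contact force between pin and dock above 30 N).
It fails at once if the gripper or arm bears on the dock or its pack with more than 5 N (contact force between any of the fingers, the arm and dock above 5 N).
It fails at once if the tin, tape, screwdriver or spare pack is shifted by more than 30 mm (distance of any of tin, tape, screwdriver, spare from where it was at the start of the episode above 0.03 m).
It also fails if it takes over 61 s, if anything falls off the work surface, if the arm or the gripper's body presses on something with over 40 N, if the wrist force passes 120 N, or if a joint passes its speed limit or range.

ROBOT

A 6-joint arm with a two-finger parallel gripper is mounted at the origin on the work surface. World frame = base frame: x ahead of the robot, y to its left, z up, the work surface at z = 0. Lengths are in m, angles in rad, forces in N, time in s.
With the tool pointing down it reaches from about 0.225 to 0.875 m from the base axis. Payload 3.4 kg.
Tool frame: the origin (TCP) lies between the finger pads; the fingertips stand 11 mm ahead of it and the grasp point (between the pads) lies 8 mm behind it (arm.tip_extent is the distance from the TCP to the fingertips, in m); z points along the fingers, y is the line along which they close (so a half turn about z gives the same grasp; the last joint's range is limited). The gripper opens to 85 mm and grips with 20 to 120 N. Pads are 22 mm wide; open, the fingers measure 114 mm over their backs; the gripper's body (76 mm by 85 mm) begins 54 mm behind the grasp point. The pads swing forward as they close: fully open they stand 13 mm farther back than shut.
Start: joints at [1.06, 0.276, 1.505, -0, 1.361, -0.121], TCP at [0.219, 0.532, 0.242] pointing down, gripper open.
Joint ranges: [-2.89, 2.89], [-0.75, 2.08], [0.22, 2.7], [-1.18, 4.32], [0.11, 2.71], [-2.7, 2.7]. Speed limits (rad/s): [2.57, 2.57, 3.14, 3.14, 3.14, 3.14].

INTERFACE

Orientations are given as a 3x3 rotation matrix whose columns are the frame's x, y, z axes.
In Python, from station import arm, cams gives the robot as it stands.
- The arm moves only by the tool carry_out, never from a script. Its argument "commands" is a list that holds one entry, the list of rows, each a list of 7 numbers: the shift along the tool's x, y, z in units of 40 mm (1.0 is 40 mm), then the turn, a rotation vector about the tool's x, y, z in units of 6 degrees (1.0 is 6 degrees), then the closure, from 0 (fully open) to 1 (shut). In form: [[[x, y, z, rx, ry, rz, jaw], ...]]. A call has 1 to 8 rows; each row is the pose to reach, as a shift and turn from the pose commanded when the call began, along the tool's axes at that moment; what a row does not reach only later rows make up. A row lasts 1/8 s, in which the tool goes at most 62.5 mm and 10.7 degrees, less where a joint would pass 70% of its speed; a pose out of reach is approached as far as the arm can. A call with a gripper value outside its range is refused whole. The fingers move at their own pace and stop on an object; the grip force is fixed at half the most. Time passes only in rows, so rows that repeat a pose let the fingers close. It gives the time, the measured TCP pose, the force, the opening and the grip force at its end, in the units of the state.
- arm.get_state(): the state, without advancing time (a new reading comes with each control period).
- cams.camera(name): name is "side" or "top" or "wrist"; returns (picture, depth): 420x560x3 uint8, red, green, blue; 420x560 float32, m along the optical axis (not along the pixel's ray), 0 where there is no reading.
- cams.get_calibration(name): a dict with "fx", "fy", "cx", "cy" (pixels), "rvec" (rotation vector, rad) and "tvec" (3), from world to camera coordinates, as OpenCV has them. Camera axes: x right, y down, z forward; pixel columns grow to the right and rows downward; lengths in m; the calibration is good to about 2 mm. A picture is of the moment at which its call begins: read the wrist's pose just before it. get_calibration takes no time and is no camera call; for the wrist camera it gives the pose at the moment of the call.
- arm.sign_off(): hands the job in; it is judged then, once.
The state is a dict: "clock": time; "joint_positions": joint angles; "joint_vel": joint speeds; "joint_efforts": joint torques, N m; "ee_pos": TCP position; "tool_rot": TCP orientation; "wrist_force": force on the tool from outside, world axes, zero at the start; "ft_torque": the same for the moment, N m; "width": finger opening in m; "finger_force": force on a finger pad.
Only numpy, scipy, OpenCV 4.12 (cv2) and the standard library are available. Lean on these libraries where they do the work, as an engineer would, in place of code of your own. Each camera call takes 0.05 s, during which the arm holds its last target. There are 200 camera calls.

## Working session

There is one attempt and no reset: what is moved stays moved. The work goes in short steps, Python scripts to look and compute and a tool call to move; the robot and the scene stay as the last step left them, time stands still between calls to the robot, and variables do not carry over. Pictures are saved under pics/ and viewed, at most 10 in all, crops included, and the job is handed in when it is done.

Besides the shell and the picture viewer there is one more tool, called after "Call:" in YAML: its name, and indented under it one key for each argument. carry_out: Moves the arm, as the interface text tells. Its arguments: {"type":"object","properties":{"commands":{"type":"array","items":{"type":"array","items":{"type":"array","items":{"type":"number"}}}}},"required":["commands"]}

```bash
mkdir -p pics; ls
cat > h.py <<'E'
import numpy as np, cv2
from station import arm, cams
def cal(n):
    c=cams.get_calibration(n); R=cv2.Rodrigues(np.array(c["rvec"],float))[0]
    return c,R,np.array(c["tvec"],float).ravel()
def snap(n):
    C=cal(n); p,d=cams.camera(n); np.savez(f'last_{n}.npz',p=p,d=d,R=C[1],t=C[2],k=[C[0][q] for q in("fx","fy","cx","cy")])
    return p,d
def load(n):
    return np.load(f'last_{n}.npz')
def plane(L,u,v,z):  # pixel -> world on height z
    fx,fy,cx,cy=L['k']; r=L['R'].T@np.array([(u-cx)/fx,(v-cy)/fy,1]); o=-L['R'].T@L['t']
    return o+r*(z-o[2])/r[2]
def pt(L,u,v):
    fx,fy,cx,cy=L['k']; d=np.median([x for x in L['d'][int(v)-1:int(v)+2,int(u)-1:int(u)+2].ravel() if x>0] or [0])
    return L['R'].T@(np.array([(u-cx)/fx*d,(v-cy)/fy*d,d])-L['t'])
def proj(L,P):
    fx,fy,cx,cy=L['k']; q=L['R']@np.array(P)+L['t']; return q[0]/q[2]*fx+cx,q[1]/q[2]*fy+cy
def save(p,name,box=None,s=1):
    if box: p=p[box[1]:box[3],box[0]:box[2]]
    cv2.imwrite('pics/'+name,cv2.resize(p[:,:,::-1],None,fx=s,fy=s,interpolation=cv2.INTER_CUBIC))
E
python3 - <<'E'
from h import *
np.set_printoptions(precision=4,suppress=True)
print(arm.get_state())
for n in("top","side"):
    p,d=snap(n); save(p,n+'1.png',s=1.42); L=load(n); print(n,-L['R'].T@L['t'],L['R'],L['k'])
E
```

```text
pics
{'clock': 0.0, 'joint_positions': array([ 1.06  ,  0.2766,  1.5061,  0.    ,  1.3607, -0.121 ]), 'joint_vel': array([-0.0007,  0.0006,  0.0001,  0.0013, -0.0013, -0.0001]), 'joint_efforts': array([ -0.0003, -41.6772, -24.5814,  -0.0003,   0.0108,   0.    ]), 'ee_pos': array([0.2182, 0.5314, 0.2414]), 'tool_rot': array([[-0.925 ,  0.3801, -0.0009],
       [ 0.3801,  0.925 , -0.0016],
       [ 0.0003, -0.0019, -1.    ]]), 'wrist_force': array([ 0.1559,  0.6591, -0.2487]), 'ft_torque': array([ 0.0075,  0.044 , -0.0716]), 'finger_force': 0.0, 'width': 0.0854356948523314}
top [ 0.2316 -0.0453  1.1253] [[ 0.0598 -0.9982 -0.0039]
 [-0.9742 -0.0575 -0.2182]
 [ 0.2175  0.0168 -0.9759]] [436.1548 436.1548 282.5668 210.5799]
side [0.4325 1.0331 0.7074] [[-0.9984 -0.0556  0.005 ]
 [-0.0322  0.5006 -0.8651]
 [ 0.0456 -0.8639 -0.5016]] [494.0517 494.0517 280.494  211.9495]
```

View pics/top1.png

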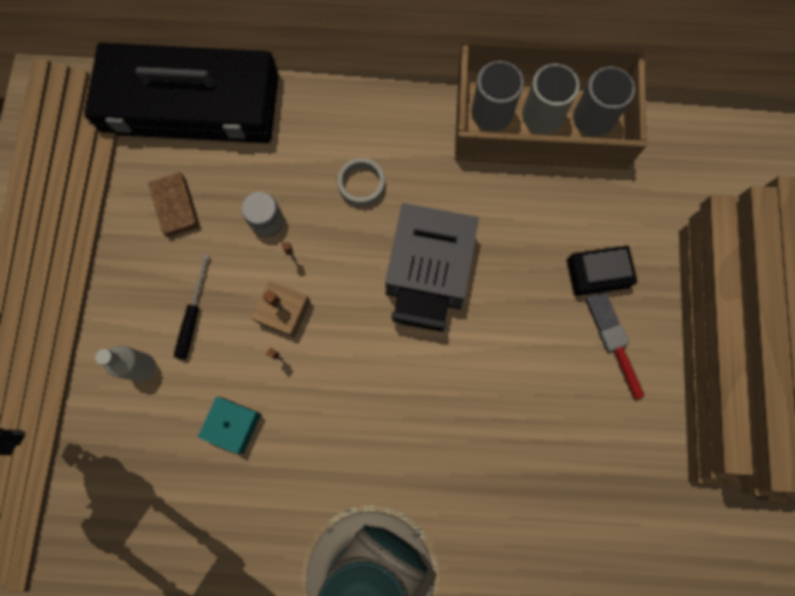

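View pics/side1.png

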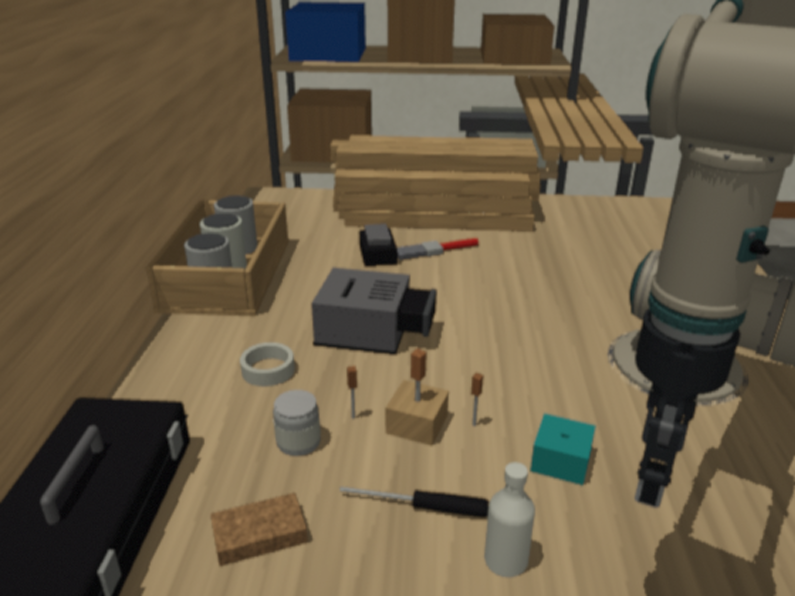

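The top picture shows the block at about (280,309) with the big pin's handle at (270,297). The dock is at (432,250), its slot at (435,236) and its front towards the image bottom. The small look-alike pins are at (288,248) and (273,353). I'll fit poses from the depth.

Run:
```python
from h import *
np.set_printoptions(precision=4,suppress=True)
L=load('top'); fx,fy,cx,cy=L['k']; d=L['d']
v,u=np.mgrid[:420,:560]; P=(np.stack([(u-cx)/fx*d,(v-cy)/fy*d,d],-1)-L['t'])@L['R']
def rect(box,z0,z1):
    x0,y0,x1,y1=[int(b/1.42) for b in box]; q=P[y0:y1,x0:x1].reshape(-1,3); q=q[(q[:,2]>z0)&(q[:,2]<z1)]
    r=cv2.minAreaRect(q[:,:2].astype(np.float32)*1000); print(len(q),r,q.mean(0)); return q
rect((240,275,320,345),.042,.058)
rect((370,190,500,320),.083,.097)
rect((255,285,290,312),.105,.16)
for s in [(270,297),(280,320),(435,236),(415,234),(456,238),(420,310),(288,246),(273,353)]:
    a,b=s[0]/1.42,s[1]/1.42; print(s,pt(L,a,b),plane(L,a,b,.09))
p=L['p']; a=p[130:245,165:345]; save(a,'crop_top.png',s=4.4)
```

```text
780 ((445.6851806640625, 189.62655639648438), (76.89747619628906, 76.0428466796875), 72.42337799072266) [0.4431 0.1872 0.0493]
3187 ((532.9727783203125, -72.40519714355469), (139.96177673339844, 197.45187377929688), 82.17221069335938) [ 0.5527 -0.0752  0.0892]
88 ((445.50579833984375, 189.15000915527344), (18.207801818847656, 18.102462768554688), 62.04621124267578) [0.4441 0.1876 0.1289]
(270, 297) [0.4431 0.187  0.135 ] [0.4527 0.1975 0.09  ]
(280, 320) [0.4209 0.185  0.0491] [0.4137 0.1763 0.09  ]
(435, 236) [ 0.5983 -0.0817  0.0319] [ 0.5788 -0.0798  0.09  ]
(415, 234) [ 0.6003 -0.0445  0.0311] [ 0.5804 -0.0446  0.09  ]
(456, 238) [ 0.5789 -0.117   0.0852] [ 0.5773 -0.1166  0.09  ]
(420, 310) [ 0.4477 -0.0608  0.0775] [ 0.4451 -0.0606  0.09  ]
(288, 246) [0.5443 0.1749 0.094 ] [0.5455 0.1758 0.09  ]
(273, 353) [0.3562 0.1811 0.0949] [0.3568 0.1822 0.09  ]
```

View pics/crop_top.png

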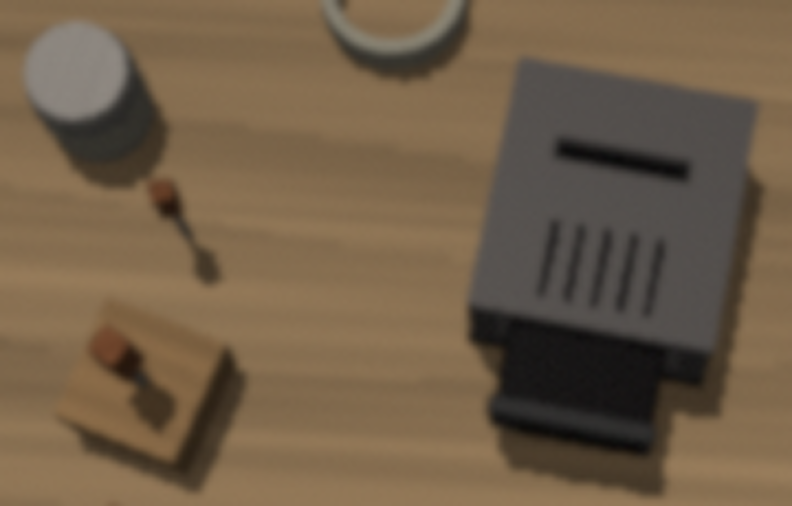

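The rectangles match the stated sizes: block 76 x 77 mm, handle 18 x 18 mm with its top at 0.135 m, and dock width 140 mm. Next I'll move above the pin.

Call:
carry_out:
  commands:
    - [[-1.5,-1.0,-0.75,0,0,0,0],[-3,-2.0,-0.75,0,0,0,0],[-4.4,-3.0,-0.75,0,0,0,0],[-5.8,-4,-0.75,0,0,0,0],[-7.2,-4.9,-0.75,0,0,0,0],[-8.5,-5.75,-0.75,0,0,0,0],[-8.5,-5.75,-0.75,0,0,0,0],[-8.5,-5.75,-0.75,0,0,0,0]]

```text
clock: 1.1
ee_pos: [0.4469, 0.1877, 0.2718]
tool_rot: [[-0.923, 0.384, -0.0], [0.384, 0.923, -0.001], [0.0, -0.001, -1.0]]
wrist_force: [0.4, 0.5, -0.3]
width: 0.0855
finger_force: 0.0
```

Run:
```python
from h import *
np.set_printoptions(precision=4,suppress=True)
L=load('top')
q=lambda a,b:(165+a/4.4,130+b/4.4)
for s in [(520,58),(757,102),(472,305),(712,352),(556,142),(690,162),(556,158),(688,178)]: print(s,plane(L,*q(*s),.09))
p,d=snap('wrist'); save(p,'w1.png',s=1.4); L=load('wrist'); st=arm.get_state(); print(st['clock'],st['ee_pos'],st['tool_rot'],-L['R'].T@L['t'],proj(L,[.4455,.1895,.135]))
```

```text
(520, 58) [ 0.6361 -0.0186  0.09  ]
(757, 102) [ 0.6175 -0.1549  0.09  ]
(472, 305) [ 0.4891 -0.0007  0.09  ]
(712, 352) [ 0.4702 -0.1348  0.09  ]
(556, 142) [ 0.5869 -0.042   0.09  ]
(690, 162) [ 0.5795 -0.1183  0.09  ]
(556, 158) [ 0.5774 -0.0425  0.09  ]
(688, 178) [ 0.5699 -0.1175  0.09  ]
1.15 [0.4458 0.1891 0.2718] [[-0.9239  0.3827 -0.0014]
 [ 0.3827  0.9239  0.0003]
 [ 0.0014 -0.0002 -1.    ]] [0.3754 0.2176 0.4032] (np.float64(278.1419390193454), np.float64(195.00120282373953))
```

View pics/w1.png

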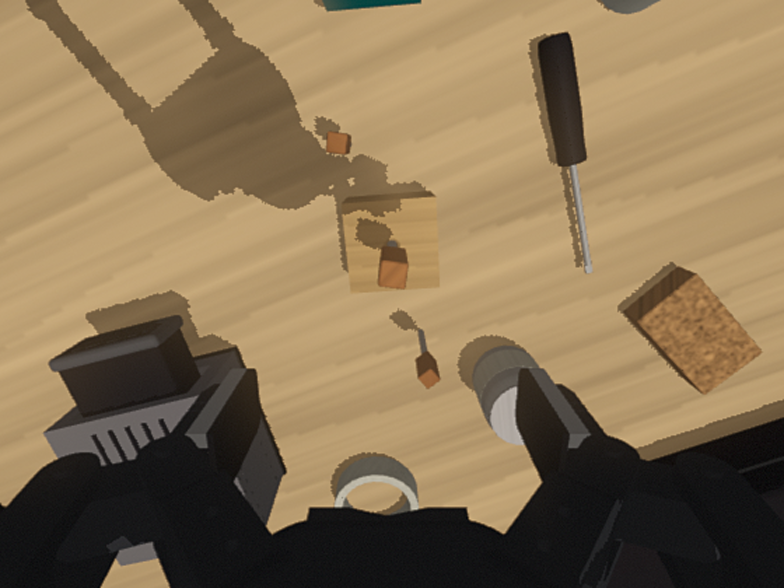

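The handle top is at (394,275) in this view, within 2 mm of the estimate. The block's edges are nearly parallel to the tool axes. I'll get the handle yaw from the wrist depth.

Run:
```python
from h import *
np.set_printoptions(precision=4,suppress=True)
L=load('wrist'); fx,fy,cx,cy=L['k']; d=L['d']
v,u=np.mgrid[:420,:560]; P=(np.stack([(u-cx)/fx*d,(v-cy)/fy*d,d],-1)-L['t'])@L['R']
def rect(z0,z1,c,r):
    q=P.reshape(-1,3); q=q[(q[:,2]>z0)&(q[:,2]<z1)&(np.hypot(q[:,0]-c[0],q[:,1]-c[1])<r)]
    print(len(q),cv2.minAreaRect(q[:,:2].astype(np.float32)*1000),q.mean(0))
rect(.131,.139,(.4455,.1895),.02); rect(.047,.053,(.4455,.1895),.055); rect(.086,.094,(.55,-.075),.12)
save(L['p'][170:225,240:320],'w1c.png',s=7)
```

```text
401 ((447.0018615722656, 190.86033630371094), (18.08553695678711, 18.139142990112305), 61.36127853393555) [0.4465 0.1911 0.1346]
3671 ((447.3467102050781, 190.5858154296875), (75.20055389404297, 75.42811584472656), 71.64462280273438) [0.4432 0.1922 0.0499]
3045 ((556.2655639648438, -74.39063262939453), (141.12181091308594, 151.51585388183594), 82.47581481933594) [ 0.5111 -0.0789  0.0901]
```

View pics/w1c.png

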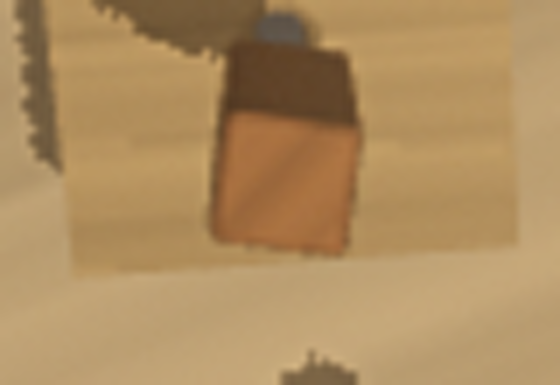

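Call:
carry_out:
  commands:
    - [[0,0.05,0.8,0,0,1.02,0],[0,0.05,2.0,0,0,1.02,0],[0,0.05,3.2,0,0,1.02,0],[0,0.05,3.9,0,0,1.02,0],[0,0.05,4.17,0,0,1.02,0],[0,0.05,4.17,0,0,1.02,0],[0,0.05,4.17,0,0,1.02,0.3]]

```text
clock: 2.02
ee_pos: [0.4473, 0.1925, 0.1068]
tool_rot: [[-0.879, 0.476, 0.003], [0.476, 0.879, 0.001], [-0.002, 0.002, -1.0]]
wrist_force: [-0.0, 0.0, -1.0]
width: 0.0696
finger_force: 0.0
```

Call:
carry_out:
  commands:
    - [[0,0,0,0,0,0,0.8],[0,0,0,0,0,0,1],[0,0,0,0,0,0,1],[0,0,0,0,0,0,1],[0,0,0,0,0,0,1],[0,0,0,0,0,0,1]]

```text
clock: 2.78
ee_pos: [0.4466, 0.1918, 0.106]
tool_rot: [[-0.879, 0.476, 0.001], [0.476, 0.879, 0.0], [-0.001, 0.0, -1.0]]
wrist_force: [-0.5, -0.3, 4.6]
width: 0.0173
finger_force: 58.7
```

Run:
```python
from h import *
print(arm.get_state())
```

```text
{'clock': 2.775, 'joint_positions': array([ 2.62375072e-01,  2.65109102e-01,  1.89731154e+00, -1.41514237e-04,
        9.78515635e-01, -8.11805670e-01]), 'joint_vel': array([ 0.00142237, -0.00168181, -0.00262546, -0.00067045,  0.00018907,
       -0.00231954]), 'joint_efforts': array([ 1.37772812e-01, -3.32655072e+01, -1.83580309e+01,  1.58929769e-01,
       -4.16587517e-01, -9.95835799e-04]), 'ee_pos': array([0.44661151, 0.19176109, 0.10601498]), 'tool_rot': array([[-8.79237542e-01,  4.76383148e-01,  6.64374582e-04],
       [ 4.76383285e-01,  8.79237717e-01,  5.68580100e-05],
       [-5.57056993e-04,  3.66488643e-04, -9.99999778e-01]]), 'wrist_force': array([-0.49952698, -0.32792651,  4.59447918]), 'ft_torque': array([-0.12918505,  0.18654591, -0.02539184]), 'finger_force': 58.73925983905792, 'width': 0.017320026960473633}
```

Call:
carry_out:
  commands:
    - [[0,0,-0.6,0,0,0,1],[0,0,-1.6,0,0,0,1],[0,0,-2.6,0,0,0,1],[0,0,-2.75,0,0,0,1],[-0.6,-0.4,-2.75,0,0,-0.4,1],[-1.6,-1.1,-2.75,0,0,-1.2,1],[-2.7,-1.9,-2.75,0,0,-2,1],[-3.8,-2.7,-2.75,0,0,-2.8,1]]

```text
clock: 3.78
ee_pos: [0.5283, 0.0232, 0.2138]
tool_rot: [[-0.98, 0.199, -0.002], [0.199, 0.98, 0.001], [0.003, 0.0, -1.0]]
wrist_force: [0.0, 0.6, -0.0]
width: 0.0173
finger_force: 59.1
```

```bash
cat > to.py <<'E'
import sys
from h import *
np.set_printoptions(precision=3,suppress=True)
s=arm.get_state(); R=s['tool_rot']; t=np.array([float(a) for a in sys.argv[1:4]]); yaw=np.degrees(np.arctan2(R[1,1],R[0,1]))
print(s['clock'],s['ee_pos'],'yaw',yaw,'units',R.T@(t-s['ee_pos'])/.04,'rz',(yaw-float(sys.argv[4]))/6,s['wrist_force'],s['width'])
E
python3 to.py .580 -.079 .214 82.5
```

```text
3.775 [0.528 0.023 0.214] yaw 78.52229376079936 units [-1.775 -2.246 -0.009] rz -0.6629510398667738 [ 0.03   0.551 -0.028] 0.01730409240203607
```

Call:
carry_out:
  commands:
    - [[-0.9,-1.1,0,0,0,-0.4,1],[-1.78,-2.2,0,0,0,-0.66,1],[-1.78,-2.25,0,0,0,-0.66,1],[-1.78,-2.25,0,0,0,-0.66,1],[-1.78,-2.25,0,0,0,-0.66,1],[-1.78,-2.25,0,0,0,-0.66,1]]

```text
clock: 4.53
ee_pos: [0.5796, -0.0769, 0.2155]
tool_rot: [[-0.991, 0.132, -0.0], [0.132, 0.991, 0.0], [0.0, 0.0, -1.0]]
wrist_force: [0.2, 1.3, -0.9]
width: 0.0173
finger_force: 59.1
```

```bash
python3 to.py .580 -.079 .214 82.5
python3 - <<'E'
from h import *
np.set_printoptions(precision=4,suppress=True)
s=arm.get_state(); p,d=snap('wrist'); L=load('wrist'); R=s['tool_rot']
tip=s['ee_pos']+R@[0,0,.096]; print('tip',tip,proj(L,tip),'slot',proj(L,[.58,-.079,.09]))
u,v=map(int,proj(L,[.58,-.079,.09])); box=(max(u-120,0),max(v-90,0),u+120,v+90); print(box); save(p,'w2.png',box,3.3)
fx,fy,cx,cy=L['k']; d=L['d']
v,u=np.mgrid[:420,:560]; P=((np.stack([(u-cx)/fx*d,(v-cy)/fy*d,d],-1)-L['t'])@L['R']).reshape(-1,3)
q=P[(abs(P[:,2]-.09)<.004)&(np.hypot(P[:,0]-.555,P[:,1]+.075)<.12)]; print(len(q),cv2.minAreaRect(q[:,:2].astype(np.float32)*1000))
E
```

```text
4.525 [ 0.58  -0.077  0.216] yaw 82.39388486192786 units [-0.016 -0.052  0.039] rz -0.01768585634535687 [ 0.21   1.261 -0.922] 0.017275847508058745
tip [ 0.5796 -0.0768  0.1195] (np.float64(276.70271806171655), np.float64(212.0604466901946)) slot (np.float64(274.23326116492933), np.float64(201.59041672249626))
(154, 111, 394, 291)
28495 ((557.1753540039062, -74.71661376953125), (140.53369140625, 150.45008850097656), 81.966796875)
```

View pics/w2.png

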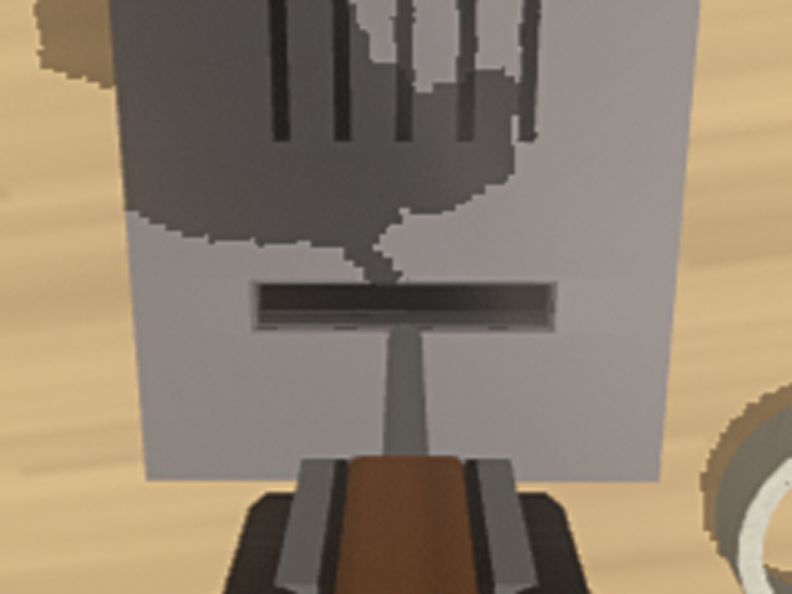

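The slot's bevel runs over (250..557, 281..331) in this crop, and the rod tip is at about (403,330), where it was predicted. The slot edges look parallel to the tool's y axis.

Run:
```python
from h import *
np.set_printoptions(precision=4,suppress=True)
L=load('wrist'); q=lambda a,b:(154+(a-.5)/3.3,111+(b-.5)/3.3)
c=[plane(L,*q(*s),.09) for s in [(250,281),(557,281),(555,331),(252,331)]]
for a in c: print(a)
print(np.mean(c,0), np.degrees(np.arctan2(*(c[0]-c[1])[:2])), np.degrees(np.arctan2(*(c[3]-c[2])[:2])), 'tip',plane(L,*q(405,330),.1195))
```

```text
[ 0.5701 -0.1157  0.09  ]
[ 0.5805 -0.0378  0.09  ]
[ 0.5939 -0.0395  0.09  ]
[ 0.5835 -0.1176  0.09  ]
[ 0.582  -0.0777  0.09  ] -172.36500277048015 -172.36553337002852 tip [ 0.5787 -0.0768  0.1195]
```

```bash
cat > avg.py <<'E'
from h import *
np.set_printoptions(precision=4,suppress=True)
a=[]
for i in range(8): cams.camera('top'); s=arm.get_state(); a.append(np.r_[s['ee_pos'],s['wrist_force']])
a=np.array(a); print(s['clock'],a.mean(0),a.std(0))
E
python3 avg.py
```

```text
4.975 [ 0.58   -0.0777  0.2157  0.0493 -0.1102 -0.6843] [0.0001 0.0003 0.0001 0.4621 0.5648 0.4727]
```

Call:
carry_out:
  commands:
    - [[-0.05,-0.4,0,0,0,0,1],[-0.05,-0.56,0.2,0,0,0,1],[-0.05,-0.56,0.4,0,0,0,1],[-0.05,-0.56,0.55,0,0,0,1],[-0.05,-0.56,0.7,0,0,0,1],[-0.05,-0.56,0.85,0,0,0,1],[-0.05,-0.56,0.95,0,0,0,1],[-0.05,-0.56,0.95,0,0,0,1]]

```text
clock: 5.98
ee_pos: [0.5789, -0.1004, 0.1772]
tool_rot: [[-0.991, 0.134, -0.001], [0.134, 0.991, 0.0], [0.001, 0.0, -1.0]]
wrist_force: [0.7, -0.4, -0.9]
width: 0.0175
finger_force: 59.1
```

```bash
python3 avg.py
python3 - <<'E'
from h import *
p,d=snap('wrist'); L=load('wrist'); u,v=map(int,proj(L,[.582,-.078,.09])); save(p,'w3.png',(u-100,v-75,u+100,v+75),4); print(u,v)
E
```

```text
6.375 [ 0.5792 -0.1006  0.1777  0.0562  0.2284 -0.4643] [0.     0.     0.0001 0.4095 0.4094 0.8551]
307 215
```

View pics/w3.png

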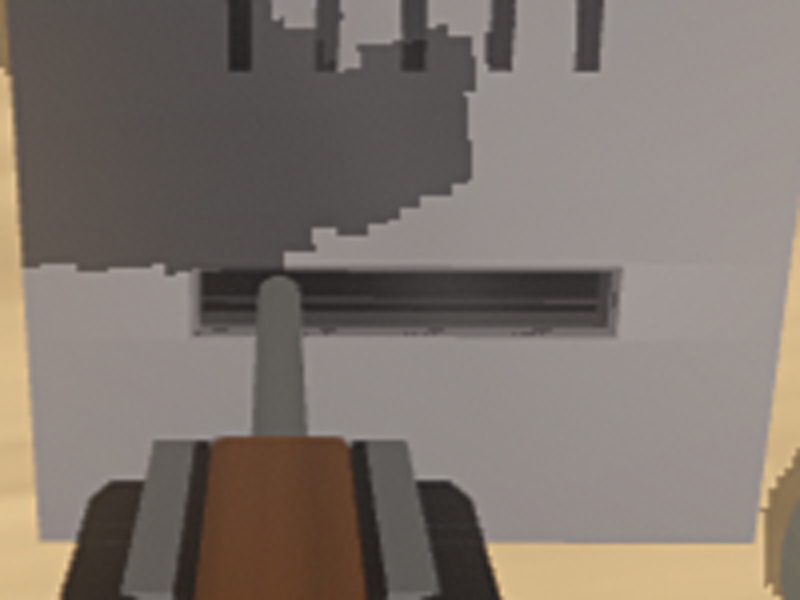

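The rod tip at (279,278) is inside the slot opening with no force, so I'll do the first poke to a depth of 43.5 mm.

Call:
carry_out:
  commands:
    - [[0,0,0.2,0,0,0,1],[0,0,0.4,0,0,0,1],[0,0,0.55,0,0,0,1],[0,0,0.68,0,0,0,1],[0,0,0.78,0,0,0,1],[0,0,0.84,0,0,0,1],[0,0,0.88,0,0,0,1],[0,0,0.88,0,0,0,1]]

```text
clock: 7.42
ee_pos: [0.5791, -0.1006, 0.1423]
tool_rot: [[-0.991, 0.134, 0.0], [0.134, 0.991, 0.0], [-0.0, 0.0, -1.0]]
wrist_force: [0.2, -0.6, -0.7]
width: 0.0173
finger_force: 59.2
```

```bash
python3 avg.py
```

```text
7.825 [ 0.5792 -0.1006  0.1424  0.1295  0.1231 -0.7613] [0.     0.     0.     0.7591 0.5481 0.3836]
```

No contact at -22.5 mm. Next position is +11 mm.

Call:
carry_out:
  commands:
    - [[0,0,-0.2,0,0,0,1],[0,0,-0.2,0,0,0,1],[0,0.14,-0.2,0,0,0,1],[0,0.28,-0.2,0,0,0,1],[0,0.28,-0.15,0,0,0,1],[0,0.28,-0.08,0,0,0,1],[0,0.28,0,0,0,0,1],[0,0.28,0,0,0,0,1]]

```text
clock: 8.82
ee_pos: [0.5803, -0.0895, 0.1418]
tool_rot: [[-0.991, 0.134, -0.001], [0.134, 0.991, 0.0], [0.001, 0.0, -1.0]]
wrist_force: [0.1, 0.4, -0.5]
width: 0.0174
finger_force: 59.1
```

```bash
python3 avg.py
```

```text
9.225 [ 0.5806 -0.0895  0.1423  0.0329 -0.0694 -0.7175] [0.0001 0.     0.0001 0.4057 0.3681 0.4095]
```

Call:
carry_out:
  commands:
    - [[0,0,-0.2,0,0,0,1],[0,0,-0.2,0,0,0,1],[0,0.14,-0.2,0,0,0,1],[0,0.28,-0.2,0,0,0,1],[0,0.28,-0.15,0,0,0,1],[0,0.28,-0.08,0,0,0,1],[0,0.28,0,0,0,0,1],[0,0.28,0,0,0,0,1]]

```text
clock: 10.22
ee_pos: [0.5825, -0.0783, 0.1437]
tool_rot: [[-0.991, 0.134, 0.002], [0.134, 0.991, 0.0], [-0.002, 0.0, -1.0]]
wrist_force: [-0.7, 1.2, 7.6]
width: 0.0173
finger_force: 60.5
```

```bash
python3 avg.py
```

```text
10.625 [ 0.5824 -0.0783  0.1437 -1.5885  1.1004  7.1639] [0.     0.     0.     0.3693 0.3681 0.7003]
```

Contact: about 8 N with the rod near the slot's middle. I'll press on gently.

Call:
carry_out:
  commands:
    - [[0,0,0.03,0,0,0,1],[0,0,0.05,0,0,0,1],[0,0,0.07,0,0,0,1],[0,0,0.085,0,0,0,1],[0,0,0.1,0,0,0,1],[0,0,0.1,0,0,0,1]]

```text
clock: 11.38
ee_pos: [0.5823, -0.0784, 0.1399]
tool_rot: [[-0.991, 0.134, 0.001], [0.134, 0.991, -0.0], [-0.001, 0.0, -1.0]]
wrist_force: [-1.9, 0.6, 7.0]
width: 0.0171
finger_force: 60.1
```

```bash
cat > pk.py <<'E'
from h import *
p,d=snap('top'); L=load('top'); o=np.load('top0.npz')
fx,fy,cx,cy=L['k']; v,u=np.mgrid[:420,:560]
def f(d):
    P=((np.stack([(u-cx)/fx*d,(v-cy)/fy*d,d],-1)-L['t'])@L['R']).reshape(-1,3)
    X=(P[:,:2]-[.582,-.0777])@np.array([[.991,.134],[-.134,.991]]); m=(P[:,2]>.03)&(abs(X[:,1])<.035)&(X[:,0]<-.1)&(X[:,0]>-.26); return np.percentile(X[m,0],2)
print('pack front x in slot frame before/now',f(o['d']),f(d))
E
python3 - <<'E'
import subprocess
E
python3 avg.py; [ -f top0.npz ] || cp last_top.npz top0.npz; python3 pk.py
```

```text
11.775 [ 0.5823 -0.0784  0.1397 -1.5909  0.6525  7.6627] [0.     0.     0.     0.5288 0.2757 0.3201]
pack front x in slot frame before/now -0.1588314824101666 -0.2579538511629171
```

```bash
sed -i 's/(P\[:,2\]>.03)/(P[:,2]>.05)\&(P[:,2]<.095)/' pk.py; python3 pk.py
```

```text
pack front x in slot frame before/now -0.15871752795920657 -0.19293008314394364
```

The pack is out by 34 mm. I'll withdraw the pin.

Call:
carry_out:
  commands:
    - [[0,0,-0.2,0,0,0,1],[0,0,-0.6,0,0,0,1],[0,0,-1.0,0,0,0,1],[0,0,-1.5,0,0,0,1],[0,0,-1.95,0,0,0,1],[0,0,-1.95,0,0,0,1],[0,0,-1.95,0,0,0,1]]

```text
clock: 12.75
ee_pos: [0.5817, -0.0783, 0.2159]
tool_rot: [[-0.991, 0.134, -0.001], [0.134, 0.991, 0.0], [0.001, 0.0, -1.0]]
wrist_force: [0.3, 0.4, -0.9]
width: 0.0171
finger_force: 59.3
```

```bash
python3 avg.py; python3 to.py .4466 .1918 .2157 61.55
```

```text
13.15 [ 0.5817 -0.0783  0.2156  0.1108  0.4639 -0.6787] [0.0002 0.     0.0002 0.5455 0.3395 0.6469]
13.15 [ 0.582 -0.078  0.216] yaw 82.30614541460888 units [4.258 6.24  0.01 ] rz 3.45935756910148 [-0.586  0.18  -0.882] 0.017649245053079257
```

Call:
carry_out:
  commands:
    - [[0.6,0.9,0,0,0,0.5,1],[1.4,2.1,0,0,0,1.2,1],[2.2,3.3,0,0,0,2,1],[3.0,4.4,0,0,0,2.7,1],[3.7,5.4,0,0,0,3.2,1],[4.15,6.1,0,0,0,3.46,1],[4.26,6.24,0,0,0,3.46,1],[4.26,6.24,0,0,0,3.46,1]]

```text
clock: 14.15
ee_pos: [0.4468, 0.1916, 0.2163]
tool_rot: [[-0.88, 0.475, 0.001], [0.475, 0.88, -0.001], [-0.001, -0.0, -1.0]]
wrist_force: [0.3, -0.7, 0.3]
width: 0.0176
finger_force: 59.2
```

```bash
python3 avg.py; python3 to.py .4466 .1918 .1700 61.55; python3 avg.py
```

```text
14.55 [ 0.4472  0.191   0.2163 -0.2265 -0.3082 -0.9499] [0.0001 0.0001 0.     0.4812 0.5416 0.3811]
14.55 [0.447 0.191 0.216] yaw 61.48364069859613 units [0.016 0.008 1.156] rz -0.011059883567310655 [-0.135 -0.564 -0.939] 0.017431618358775852
14.95 [ 0.4467  0.1916  0.2163  0.0553 -0.0453 -0.7223] [0.0001 0.0002 0.     0.3013 0.236  0.5023]
```

Call:
carry_out:
  commands:
    - [[0,0,0.5,0,0,0,1],[0,0,1.0,0,0,0,1],[0,0,1.4,0,0,0,1],[0,0,1.6,0,0,0,1],[0,0,1.6,0,0,0,1]]

```text
clock: 15.58
ee_pos: [0.4464, 0.1918, 0.152]
tool_rot: [[-0.879, 0.476, -0.001], [0.476, 0.879, -0.0], [0.001, -0.001, -1.0]]
wrist_force: [0.6, -0.5, -0.1]
width: 0.017
finger_force: 59.2
```

```bash
python3 avg.py
python3 - <<'E'
from h import *
p,d=snap('wrist'); L=load('wrist'); u,v=map(int,proj(L,[.447,.191,.05])); save(p,'w4.png',(u-65,v-45,u+65,v+45),6); print(u,v)
E
```

```text
15.975 [ 0.447   0.1919  0.1528  0.1798  0.3049 -0.8328] [0.0001 0.     0.0001 0.4075 0.6199 0.5043]
275 209
```

View pics/w4.png

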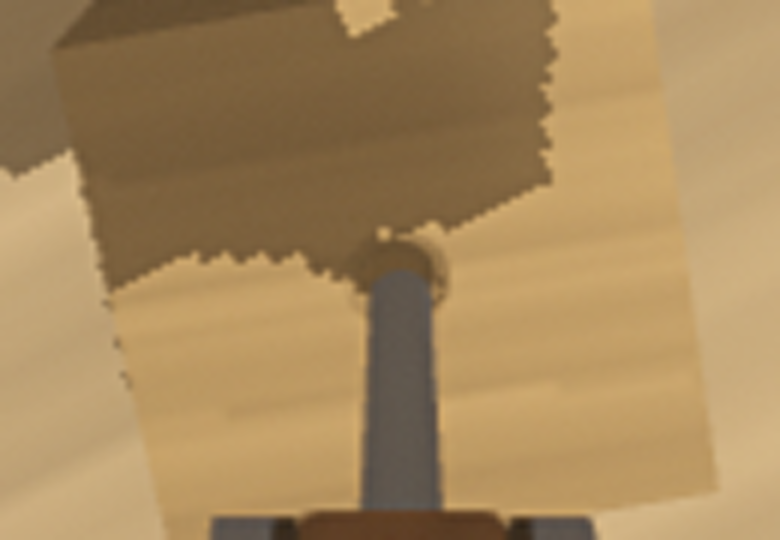

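The rod (370..432, centre 401) is centred over the hole (352..447), so I'll lower it gently.

Call:
carry_out:
  commands:
    - [[0,0,0.08,0,0,0,1],[0,0,0.16,0,0,0,1],[0,0,0.24,0,0,0,1],[0,0,0.32,0,0,0,1],[0,0,0.32,0,0,0,1]]

```text
clock: 16.65
ee_pos: [0.4464, 0.1917, 0.1391]
tool_rot: [[-0.879, 0.476, -0.001], [0.476, 0.879, -0.0], [0.001, -0.0, -1.0]]
wrist_force: [-0.3, 0.0, -0.8]
width: 0.0175
finger_force: 59.2
```

```bash
python3 avg.py
```

```text
17.05 [ 0.4467  0.1918  0.1396 -0.1044  0.0316 -0.6997] [0.0001 0.     0.0001 0.308  0.5461 0.4269]
```

Call:
carry_out:
  commands:
    - [[0,0,0.15,0,0,0,1],[0,0,0.3,0,0,0,1],[0,0,0.45,0,0,0,1],[0,0,0.6,0,0,0,1],[0,0,0.7,0,0,0,1],[0,0,0.78,0,0,0,1],[0,0,0.82,0,0,0,1],[0,0,0.82,0,0,0,1]]

```text
clock: 18.05
ee_pos: [0.4467, 0.1918, 0.1067]
tool_rot: [[-0.879, 0.476, 0.0], [0.476, 0.879, 0.0], [-0.0, 0.0, -1.0]]
wrist_force: [0.1, -1.2, -1.1]
width: 0.0175
finger_force: 59.2
```

```bash
python3 avg.py
```

```text
18.45 [ 0.4467  0.1918  0.1068 -0.0298 -0.1939 -0.2051] [0.     0.     0.     0.4235 0.5457 0.6689]
```

Call:
carry_out:
  commands:
    - [[0,0,0,0,0,0,0.8],[0,0,0,0,0,0,0.5],[0,0,0,0,0,0,0.2],[0,0,0,0,0,0,0],[0,0,0,0,0,0,0],[0,0,0,0,0,0,0]]

```text
clock: 19.2
ee_pos: [0.4467, 0.1918, 0.1067]
tool_rot: [[-0.879, 0.476, 0.0], [0.476, 0.879, 0.0], [-0.0, 0.0, -1.0]]
wrist_force: [-0.0, -0.5, 0.5]
width: 0.0857
finger_force: 0.0
```

Call:
carry_out:
  commands:
    - [[0,0,-0.5,0,0,0,0],[0,0,-1.3,0,0,0,0],[0,0,-2.3,0,0,0,0],[0,0,-3.3,0,0,0,0],[0,0,-4.2,0,0,0,0],[0,0,-4.2,0,0,0,0],[0,0,-4.2,0,0,0,0]]

```text
clock: 20.08
ee_pos: [0.446, 0.1916, 0.2739]
tool_rot: [[-0.879, 0.476, -0.001], [0.476, 0.879, -0.0], [0.001, -0.001, -1.0]]
wrist_force: [-1.1, -0.5, -0.5]
width: 0.0855
finger_force: 0.0
```

```bash
python3 - <<'E'
from h import *
p,d=snap('wrist'); save(p,'w5.png',s=1.4); L=load('wrist')
fx,fy,cx,cy=L['k']; d=L['d']
v,u=np.mgrid[:420,:560]; P=(np.stack([(u-cx)/fx*d,(v-cy)/fy*d,d],-1)-L['t'])@L['R']
q=P.reshape(-1,3); q=q[(q[:,2]>.125)&(q[:,2]<.145)&(np.hypot(q[:,0]-.447,q[:,1]-.191)<.025)]
print(len(q),cv2.minAreaRect(q[:,:2].astype(np.float32)*1000),np.median(q,0)); s=arm.get_state(); print(s['clock'],s['width'],s['ee_pos'])
E
python3 pk.py
```

```text
422 ((446.6844787597656, 191.45156860351562), (17.969667434692383, 17.248321533203125), 62.21030044555664) [0.4457704  0.19196299 0.13462819]
20.125 0.08519435140809611 [0.44578423 0.1915672  0.27340625]
pack front x in slot frame before/now -0.15871752795920657 -0.1924665192745715
```

View pics/w5.png

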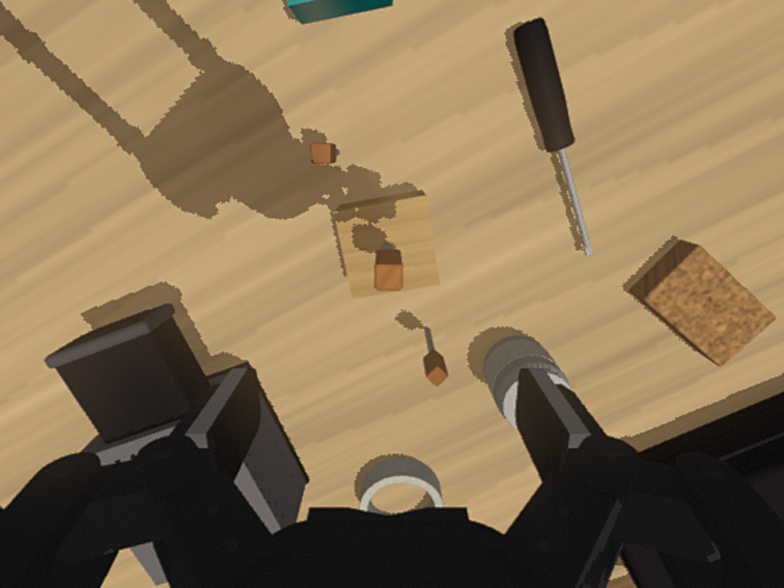

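The pin stands upright in its block at (389,270), its top at 0.1346 m. The pack is out and the bystanders have not moved, so I'm handing the job in.

```bash
python3 -c "
from station import arm
print(arm.sign_off())"
```

```text
the job is handed in; nothing more can be done
None
```

The pack has sprung out about 34 mm, the pin stands back in its block's hole, and the job was handed in after about 20 s of the 61 s allowed; forces I read while pressing the tab stayed near 8 N.

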